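Turn a copper-clad tag over in the twist chute

ROBOT

A 6-joint arm with a two-finger parallel gripper is mounted at the origin on a cart in front of the work surface, level with it; the furniture and walls round the work are solid. World frame = base frame: x ahead of the robot, y to its left, z up, the work surface at z = 0. Lengths are in m, angles in rad, forces in N, time in s.
With the tool pointing down it reaches from about 0.25 to 0.725 m from the base axis. Payload 4 kg.
Tool frame: the origin (TCP) lies midway between the tips of the shut fingers; the grasp point (between the pads) lies 19 mm behind it; z points along the fingers, y is the line along which they close (so a half turn about z gives the same grasp; the last joint's range is limited). The gripper opens to 85 mm and grips with 20 to 120 N. Pads are 22 mm wide; open, the fingers measure 114 mm over their backs; the gripper's body (76 mm by 85 mm) begins 54 mm behind the grasp point. The pads swing forward as they close: fully open they stand 13 mm farther back than shut.
Start: joints at [1.267, 0.241, 0.005, 1.335, 0, 1.571], TCP at [0.15, 0.477, 0.231] pointing down, gripper open.
Joint ranges: [-2.72, 2.72], [-1.05, 1.87], [-1.09, 1.28], [-1.99, 2.15], [-1.42, 1.44], [-3.14, 3.14]. Speed limits (rad/s): [2.79, 2.79, 3.14, 3.14, 3.14, 3.14].

INTERFACE

Orientations are given as a unit quaternion [x, y, z, w].
In Python, from cell import status, vision, job_done gives the robot as it stands.
- The arm moves only by the tool carry_out, never from a script. Its argument "increments" is text: rows parted by semicolons, each of 5 numbers parted by spaces: the opening, from 0 (shut) to 1 (fully open), then the shift along the world's x, y, z scaled (see below), then the turn about the world's z scaled (see below). A call has exactly 10 rows; each row shifts and turns the commanded pose from where the row before left it; what a row does not reach is not made up. The controller multiplies each number of a shift by 25 cm and each number of a turn by 90 degrees. A row lasts 1/12 s, in which the tool goes at most 41.7 mm and 7.16 degrees, less where a joint would pass 70% of its speed; a pose out of reach is approached as far as the arm can. A call with a number of a shift or a turn outside -1 to 1 is refused whole. A call with a gripper value outside its range is refused whole. The fingers move at their own pace and stop on an object; "force" is the grip in N (left out, the last holds). Time passes only in rows, so rows that do not move let the fingers close, or fill a call up. It gives the time, the measured TCP pose, the force, the opening and the grip force at its end, in the units of the state.
- status.get_obs(): the state, without advancing time (a new reading comes with each control period).
- vision.get_image(name): name is "scene" or "top" or "wrist"; returns a dict with "pixels" (400x640x3 uint8, red, green, blue), "range_z" (400x640 float32, m along the optical axis (not along the pixel's ray), 0 where there is no reading), "intrinsics" (3x3 intrinsics, pixels), "k1" (the pictures are not rectified: a ray, as slopes to the right and down, at radius r is drawn at 1 + k1 r^2 times it, then the intrinsics apply), "R" (3x3) and "t" (3): a world point X has camera coordinates R X + t; the wrist camera has in their place "tool_from_camera" (4x4, takes a point from camera to tool coordinates, whose origin is the TCP and whose axes are the flange's). Camera axes: x right, y down, z forward; pixel columns grow to the right and rows downward; lengths in m; the calibration is good to about 2 mm. A picture is of the moment at which its call begins: read the wrist's pose just before it.
- job_done(): hands the job in; it is judged then, once.
The state is a dict: "time_s": time; "joints": joint angles; "qd": joint speeds; "joint_efforts": joint torques, N m; "ee_pos": TCP position; "eef_rot": TCP orientation; "wrist_force": force on the tool from outside, world axes, zero at the start; "moment": the same for the moment, N m; "grip_width": opening from 0.0 (shut) to 1.0 (fully open); "gripper_force": force on a finger pad.
Only numpy, scipy, OpenCV 4.12 (cv2) and the standard library are available. Lean on these libraries where they do the work, as an engineer would, in place of code of your own. Each camera call takes 0.05 s, during which the arm holds its last target. There are 200 camera calls.

TASK

Take the copper-faced tag out of the leaning rack, hold it upright over the twisted wire chute with its eyelet end up and its copper side away from the yellow bar on the chute's base, and let it drop through, so that it turns half over on the way and comes to stand in the pocket at the bottom with its copper side towards the yellow bar. Leave the plain aluminium tag in the rack.

Things in the scene. Friction and masses are not known exactly. Their poses are not given: they have to be found in the camera images.
- copper_tag: Flat tag with round ends, 50 mm long, 30 wide, 4 thick, 30 g: one face copper, the other green, brass eyelet near the upper end. Origin at its centre; z along its length to the eyelet end, y across, x out of the copper face. At first it stands in a slot of the rack, 28 mm of it out, leaning 30 deg from vertical towards the robot, copper face up and away from the robot. It slides out along its z.
- copper_side (a point): A point in the air on the copper side, 22 mm from the copper tag's centre along its x; tells which way the copper looks.
- plain_tag: A tag of the same size and axes, aluminium on one face and white on the other, in the other slot of the rack (which slot is which varies). It stays there.
- tag_rack: Fixed grey block on a 140 x 160 mm steel foot. Origin on the bench below the block, x away from the robot. Two slots 70 mm apart along y, 6 x 32 mm, 22 mm deep, leaning 30 deg about y so that they open upward and to -x. The 60 x 150 mm slotted face is square to the tags; its middle is 81 mm above the bench. Beyond that face nothing stands beside the tags but each other.
- twist_chute: Fixed chute of eight slippery steel rods (4 to 5 mm), 262 mm tall, on a 120 x 110 mm base with a yellow bar on its -x edge. Origin on its axis at the bench, z up. From 235 down to 65 mm height its slot winds 180 deg; below, it narrows to a 7 mm wide pocket, floor 8 mm above the bench. A tag let go in the mouth falls through by its weight; the face that looked to +x then looks to -x.
- chute_mouth (a point): Centre of the chute's flared mouth, on its axis at the rod tops, 262 mm above the bench; axes as the chute's. A tag enters end-down, width along y, faces to +x and -x. Mouth 46 mm (y) by 25 mm (x) at the top, 33 by 14 mm from 17 mm down. Nothing stands above the rod tops; hoops and posts below 240 mm lie within 36 mm of the axis.

How it is judged:
By the outcome, as a careful person would: the job done as asked, in the order asked, and still so for the second after the job is handed in, with the robot touching nothing.
It also fails if it takes over 38 s, if anything falls off the work surface, if the arm or the gripper's body presses on something with over 40 N, if the wrist force passes 120 N, or if a joint passes its speed limit or range.

## Working session

There is one attempt and no reset: what is moved stays moved. The work goes in short steps, Python scripts to look and compute and a tool call to move; the robot and the scene stay as the last step left them, time stands still between calls to the robot, and variables do not carry over. Pictures are saved under pics/ and viewed, at most 10 in all, crops included, and the job is handed in when it is done.

Besides the shell and the picture viewer there is one more tool, called after ">>>" as name(argument=value, ...) on one line, values as JSON. carry_out: Moves the arm, as the interface text tells. Its arguments: {"type":"object","properties":{"increments":{"type":"string"},"force":{"type":"number"}},"required":["increments"]}

```bash
mkdir -p pics; ls
cat > h.py <<'E'
import numpy as np, cv2
from scipy.spatial.transform import Rotation as Ro
from cell import status, vision
def get(n):
    o=status.get_obs(); d=vision.get_image(n); d['o']=o
    if 'R' not in d:
        T=np.array(d['tool_from_camera']); Rt=Ro.from_quat(o['eef_rot']).as_matrix()
        Rc=Rt@T[:3,:3]; p=Rt@T[:3,3]+np.array(o['ee_pos'])
        d['R']=Rc.T; d['t']=-Rc.T@p
    d['R']=np.array(d['R']);d['t']=np.array(d['t']).ravel();d['K']=np.array(d['intrinsics'])
    return d
def dist(d): return np.array([float(d['k1']),0,0,0])
def rays(d,uv):
    # forward model: drawn = (1+k1 r^2)*slope -> cv2 model
    s=cv2.undistortPoints(np.array(uv,float).reshape(-1,1,2),d['K'],dist(d)).reshape(-1,2)
    v=np.c_[s,np.ones(len(s))]@d['R']
    return -d['R'].T@d['t'], v      # point = C + z_cam*v
def proj(d,X):
    return cv2.projectPoints(np.array(X,float).reshape(-1,1,3),cv2.Rodrigues(d['R'])[0],d['t'],d['K'],dist(d))[0].reshape(-1,2)
def plane(d,uv,z):
    C,v=rays(d,uv); return C+v*((z-C[2])/v[:,2])[:,None]
def pts(d,mask):
    r,c=np.nonzero(mask&(d['range_z']>0)); C,v=rays(d,np.c_[c,r]); return C+v*d['range_z'][r,c][:,None]
def tri(d1,uv1,d2,uv2):
    A=np.zeros((3,3));b=np.zeros(3)
    for d,uv in((d1,uv1),(d2,uv2)):
        C,v=rays(d,[uv]);v=v[0]/np.linalg.norm(v[0]);P=np.eye(3)-np.outer(v,v);A+=P;b+=P@C
    return np.linalg.solve(A,b)
def save(d,f,crop=None,s=1):
    im=d['pixels'][...,::-1]
    if crop: im=im[crop[1]:crop[3],crop[0]:crop[2]]
    cv2.imwrite('pics/'+f,cv2.resize(im,None,fx=s,fy=s,interpolation=cv2.INTER_CUBIC))
E
python3 - <<'E'
from h import *
a=get('scene');b=get('top');w=get('wrist')
im=np.vstack([np.hstack([a['pixels'],b['pixels']]),np.hstack([w['pixels'],0*w['pixels']])])
d={'pixels':im};save(d,'all.png',s=0.625)
for x in(a,b,w): print(-x['R'].T@x['t'],x['K'][0,0],x['k1'],(x['range_z']>0).mean())
print(a['o'])
E
```

```text
pics
[-0.07068818 -0.6949734   0.57783566] 445.2937084990175 -0.12518177682241868 0.99587890625
[ 0.43265198 -0.02827674  1.03744419] 396.557362790705 -0.07669379384293354 0.9959921875
[0.07309033 0.5013328  0.3724454 ] 324.5363375065825 -0.06801979275665034 0.99582421875
{'time_s': 0.0, 'joints': array([ 1.26700668e+00,  2.41409589e-01,  3.71266638e-03,  1.33519949e+00,
       -1.46111169e-05,  1.57081174e+00]), 'qd': array([ 0.00144903,  0.00070742, -0.00053835, -0.00031901,  0.00111967,
       -0.00220994]), 'joint_efforts': array([ 2.50978492e-04, -3.72319329e+01,  2.52406955e+01,  1.68595836e-02,
        7.57170574e-05, -2.07733500e-06]), 'ee_pos': array([0.14938266, 0.47649488, 0.23041024]), 'eef_rot': array([ 1.51318936e-01,  9.88484434e-01, -1.03905869e-03, -1.51653913e-04]), 'wrist_force': array([ 0.53869151, -0.77315403, -0.14702924]), 'moment': array([-0.00248993, -0.02164226, -0.01404361]), 'gripper_force': 0.0, 'grip_width': 0.9993457923450318}
```

View pics/all.png

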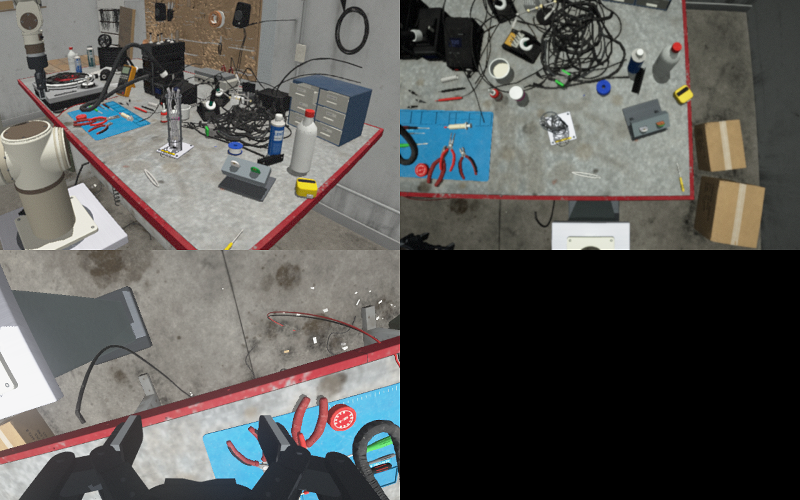

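Run:
```python
from h import *
a=get('scene');b=get('top')
def cr(d,c,s): x,y,w,h=c; return cv2.resize(d['pixels'][y:y+h,x:x+w],(400,300),interpolation=cv2.INTER_CUBIC)
im=np.vstack([np.hstack([cr(a,(330,210,120,90),0),cr(b,(340,150,100,75),0)]),np.hstack([cr(a,(210,130,180,135),0),cr(b,(210,160,100,75),0)])])
save({'pixels':im},'zoom.png')
# rough locations from depth
for n,d,uv in(('rack',b,(392,195)),('chute',b,(255,200))):
    print(n,plane(d,[uv],0.08))
np.savez('first.npz',a=a['range_z'],b=b['range_z'])
```

```text
rack [[ 0.55506468 -0.21277547  0.08      ]]
chute [[0.5411238  0.12120752 0.08      ]]
```

View pics/zoom.png

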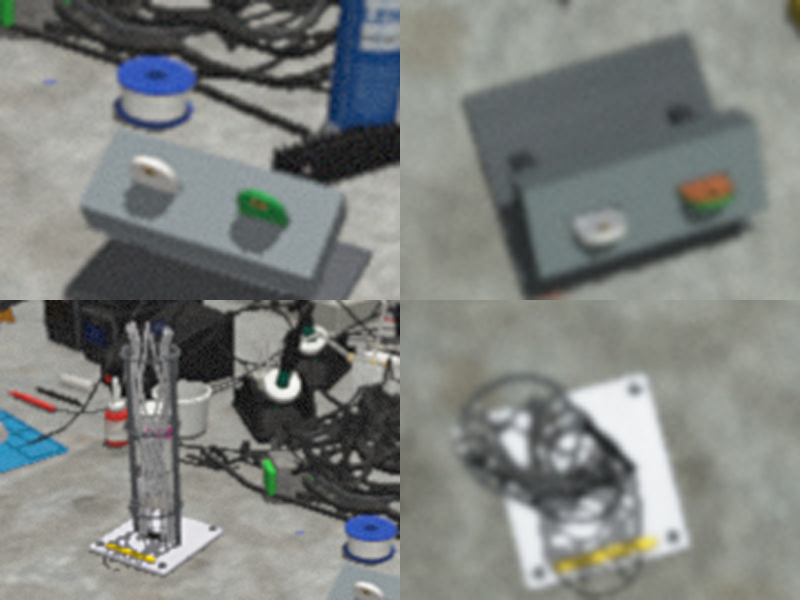

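Run:
```python
from h import *
a=get('scene');b=get('top')
hsv=cv2.cvtColor(b['pixels'],cv2.COLOR_RGB2HSV)
# white base
sub=np.zeros(hsv.shape[:2],bool);sub[155:240,205:315]=1
m=((hsv[...,2]>190)&(hsv[...,1]<40)&sub)
r,c=np.nonzero(m);P=plane(b,np.c_[c,r],0.008)
print('base',m.sum(),cv2.minAreaRect(P[:,:2].astype(np.float32)*1000))
my=(hsv[...,0]>20)&(hsv[...,0]<32)&(hsv[...,1]>140)&(hsv[...,2]>120)&sub
r,c=np.nonzero(my);P=plane(b,np.c_[c,r],0.012);print('bar',my.sum(),P.mean(0),cv2.minAreaRect(P[:,:2].astype(np.float32)*1000))
# rack face by depth
for n,d in(('top',b),('scene',a)):
    h,w=d['range_z'].shape;P=pts(d,np.ones((h,w),bool))
    k=(abs(P[:,0]-.53)<.1)&(abs(P[:,1]+.215)<.12)&(P[:,2]>.06)&(P[:,2]<.12);Q=P[k]
    best=None;rng=np.random.default_rng(0)
    for _ in range(500):
        p=Q[rng.choice(len(Q),3,False)];nn=np.cross(p[1]-p[0],p[2]-p[0]);L=np.linalg.norm(nn)
        if L<1e-5: continue
        nn/=L;nn*=np.sign(nn[2]);i=abs((Q-p[0])@nn)<.002
        if abs(nn[2]-.866)<.1 and (best is None or i.sum()>best.sum()):best=i
    F=Q[best];c=F.mean(0);nn=np.linalg.svd(F-c)[2][2];nn*=np.sign(nn[2])
    yaw=np.arctan2(-nn[1],-nn[0]);R=np.array([[np.cos(yaw),np.sin(yaw)],[-np.sin(yaw),np.cos(yaw)]])
    print(n,len(Q),best.sum(),'c',c,'n',nn,'yaw',np.degrees(yaw),'tilt',np.degrees(np.arccos(nn[2])),'ext',np.ptp((F-c)[:,:2]@R.T,axis=0))
    q=cv2.cvtColor(d['pixels'],cv2.COLOR_RGB2HSV)
# copper/green mask in top
sub=np.zeros(hsv.shape[:2],bool);sub[185:206,405:428]=1
m=(hsv[...,1]>100)&sub;P=pts(b,m);print('copper',m.sum(),P.mean(0),np.median(P,0))
```

```text
base 722 ((537.265869140625, 128.66476440429688), (118.54139709472656, 108.46873474121094), 15.424529075622559)
bar 32 [0.48878081 0.11546562 0.012     ] ((488.6182861328125, 116.16412353515625), (4.031991958618164, 56.400390625), 15.8799409866333)
top 1658 936 c [ 0.54572328 -0.23432381  0.08160209] n [-0.48290444 -0.14709887  0.86322953] yaw 16.94140623270736 tilt 30.318848175322437 ext [0.05358134 0.14996436]
scene 2097 1497 c [ 0.54412603 -0.23810006  0.08058787] n [-0.47659416 -0.14094448  0.8677515 ] yaw 16.474671886523804 tilt 29.80160911678842 ext [0.05604582 0.14939092]
copper 72 [ 0.54742881 -0.26965396  0.09308673] [ 0.54761809 -0.26983504  0.09286601]
```

>>> carry_out(increments="1 .07 -.145 .004 .019;1 .07 -.145 .004 .019;1 .07 -.145 .004 .019;1 .07 -.145 .004 .019;1 .07 -.145 .004 .019;1 .07 -.145 .004 .019;1 .07 -.145 .004 .019;1 .07 -.145 .004 .019;1 .07 -.145 .004 .019;1 .07 -.145 .004 .019")

```text
time_s: 1.18
ee_pos: [0.3249, 0.1128, 0.2417]
eef_rot: [0.002, 1.0, 0.0, 0.001]
wrist_force: [1.1, 0.9, -0.7]
grip_width: 1.0
gripper_force: 0.0
```

>>> carry_out(increments=".6 .07 -.145 .004 .019;.6 .07 -.145 .004 .019;.6 .07 -.145 .004 .019;.6 .07 -.145 .004 .019;.6 .07 -.145 .004 .019;.6 .07 -.145 .004 .019;.6 .07 -.145 .004 .019;.6 .07 -.145 .004 .019;.6 .07 -.145 .004 .019;.6 0 0 0 .019")

```text
time_s: 2.02
ee_pos: [0.4846, -0.2178, 0.2488]
eef_rot: [-0.144, 0.99, -0.001, 0.0]
wrist_force: [0.1, 0.7, 0.4]
grip_width: 0.598
gripper_force: 0.0
```

```bash
cat >> h.py <<'E'
def tool():
    o=status.get_obs();R=Ro.from_quat(o['eef_rot']).as_matrix()
    print('t %.2f'%o['time_s'],'p',np.round(o['ee_pos'],4),'yang %.2f'%np.degrees(np.arctan2(R[1,1],R[0,1])),'z',np.round(R[:,2],3),'w %.3f'%o['grip_width'],'gf %.1f'%o['gripper_force'],'F',np.round(o['wrist_force'],1),'q',np.round(o['joints'],2));return o
E
python3 - <<'E'
from h import *
tool();w=get('wrist');save(w,'w1.png');print('cam',-w['R'].T@w['t'],'axis',w['R'][2])
hsv=cv2.cvtColor(w['pixels'],cv2.COLOR_RGB2HSV)
P=pts(w,np.ones((400,640),bool))
E
```

```text
t 2.02 p [ 0.4846 -0.2178  0.2488] yang 106.55 z [ 0.001 -0.003 -1.   ] w 0.598 gf 0.0 F [0.1 0.7 0.4] q [-0.42  0.3   0.12  1.4  -0.   -0.71]
cam [ 0.4076782  -0.23942059  0.39077118] axis [ 0.29836272  0.08593409 -0.95057615]
```

View pics/w1.png

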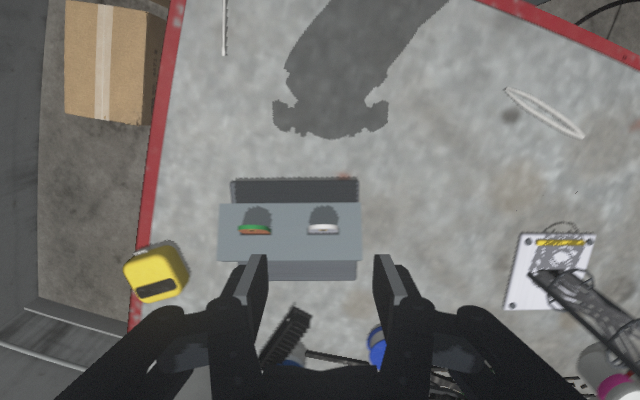

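```bash
cat >> h.py <<'E'
def fitface(d):
    P=pts(d,np.ones((400,640),bool))
    Q=P[(abs(P[:,0]-.545)<.06)&(abs(P[:,1]+.236)<.1)&(P[:,2]>.055)&(P[:,2]<.11)]
    n=np.array([-.48,-.144,.866]);c=np.array([.545,-.2365,.081])
    for tol in(.006,.003,.002,.002):
        F=Q[abs((Q-c)@n)<tol];c=F.mean(0);n=np.linalg.svd(F-c,full_matrices=False)[2][2];n*=np.sign(n[2])
    rc,(w,h),ang=cv2.minAreaRect(np.c_[F[:,0],F[:,1]].astype(np.float32)*1000)
    return c,n,(rc,w,h,ang),len(F)
E
python3 - <<'E'
from h import *
w=get('wrist');b=get('top');a=get('scene')
for n,d in(('w',w),('top',b)):
    c,nn,rect,N=fitface(d)
    yaw=np.arctan2(-nn[1],-nn[0]);print(n,N,'c',c,'n',nn,'yaw',np.degrees(yaw),rect)
c,nn,rect,N=fitface(w);c[:2]=np.array(rect[0])/1000;c[2]+=0
yaw=np.radians(16.5);X=np.array([np.cos(yaw),np.sin(yaw),0]);Y=np.array([-X[1],X[0],0]);Z=np.array([-.5*X[0],-.5*X[1],.866]);
F=np.c_[np.cross(Y,Z),Y,Z]
cen={}
for n,d,win in(('w',w,(225,205,290,245)),('top',b,(405,180,432,208)),('scene',a,(385,225,430,285))):
    hsv=cv2.cvtColor(d['pixels'],cv2.COLOR_RGB2HSV);s=np.zeros((400,640),bool);x0,y0,x1,y1=win;s[y0:y1,x0:x1]=1
    m=s&(hsv[...,1]>95)&(hsv[...,2]>50)
    r,cc=np.nonzero(m);P=pts(d,m);cen[n]=(cc.mean(),r.mean())
    q=(P-c)@F
    print(n,m.sum(),cc.min(),cc.max(),r.min(),r.max(),'mean',P.mean(0),'frame x,y,z pct',np.round(np.percentile(q,[2,50,98],axis=0)*1000,1).tolist())
print(tri(w,cen['w'],b,cen['top']))
E
```

```text
w 7523 c [ 0.54245458 -0.23422862  0.08027723] n [-0.47758668 -0.14532563  0.86648221] yaw 16.92456616128274 ((542.8172607421875, -235.3996124267578), 53.283016204833984, 150.18014526367188, 17.32061195373535)
top 791 c [ 0.54540329 -0.22327689  0.08352732] n [-0.47733759 -0.14424462  0.86680004] yaw 16.814068565488 ((544.4932250976562, -235.31326293945312), 53.43560791015625, 149.83013916015625, 17.242403030395508)
w 205 234 264 225 233 mean [ 0.54405255 -0.2694203   0.09528862] frame x,y,z pct [[-2.7, -46.3, -3.7], [1.0, -32.6, 21.6], [1.6, -20.1, 28.4]]
top 27 410 419 195 199 mean [ 0.53645    -0.23627091  0.20021747] frame x,y,z pct [[-0.5, -38.7, -3.3], [3.0, -23.7, 5.3], [152.1, 55.9, 298.2]]
scene 138 385 429 230 277 mean [ 0.60269517 -0.22273164  0.07443046] frame x,y,z pct [[-2.2, -49.7, -176.5], [0.1, -32.2, 9.7], [192.1, 112.2, 28.0]]
[ 0.5527246  -0.26993766  0.07446725]
```

>>> carry_out(increments=".55 .029 -.027 -.057 .001;.55 .029 -.027 -.057 .001;.55 .029 -.027 -.057 .001;.55 .029 -.027 -.057 .001;.55 .029 -.027 -.057 0;.55 .029 -.027 -.057 0;.55 .029 -.027 -.057 0;.55 .029 -.027 -.057 0;.55 0 0 0 0;.55 0 0 0 0")

```text
time_s: 3.05
ee_pos: [0.5394, -0.2641, 0.136]
eef_rot: [-0.15, 0.989, 0.001, -0.001]
wrist_force: [0.3, -0.7, -0.2]
grip_width: 0.55
gripper_force: 0.0
```

```bash
cat >> h.py <<'E'
def fr(yawdeg):
    y=np.radians(yawdeg);X=np.array([np.cos(y),np.sin(y),0]);Y=np.array([-X[1],X[0],0]);Z=-.5*X+np.array([0,0,.866]);return np.c_[np.cross(Y,Z),Y,Z]
E
python3 - <<'E'
from h import *
o=tool();w=get('wrist');save(w,'w2.png')
p=w['pixels'];c,nn,rect,N=fitface(w);print('face',c,nn,rect,N)
hsv=cv2.cvtColor(p,cv2.COLOR_RGB2HSV)
u=proj(w,[[.5417,-.274,.105]])[0].astype(int);print('pred tip px',u)
s=np.zeros((400,640),bool);s[u[1]-40:u[1]+40,u[0]-40:u[0]+40]=1
m=s&(hsv[...,1]>95)&(hsv[...,2]>50);P=pts(w,m);q=(P-np.array(o['ee_pos']))@fr(17)
r,cc=np.nonzero(m);print(m.sum(),cc.min(),cc.max(),r.min(),r.max(),np.round(np.percentile(q,[1,5,50,95,99],axis=0)*1000,1).tolist())
print('mean',P.mean(0))
E
```

```text
t 3.05 p [ 0.5394 -0.2641  0.136 ] yang 107.22 z [-0.002  0.001 -1.   ] w 0.550 gf 0.0 F [ 0.3 -0.7 -0.2] q [-0.46  0.49  0.12  1.2   0.   -0.76]
face [ 0.54118178 -0.23398898  0.0795563 ] [-0.47769042 -0.14460329  0.86654588] ((542.612548828125, -234.5992889404297), 53.116981506347656, 150.7891082763672, 16.585018157958984) 16546
pred tip px [301 240]
452 283 328 234 246 [[-20.2, -21.9, -69.9], [-19.9, -20.4, -68.3], [-17.3, -8.2, -32.6], [-16.5, 4.5, -26.0], [-16.3, 5.8, -25.4]]
mean [ 0.54567522 -0.27068597  0.09356819]
```

View pics/w2.png

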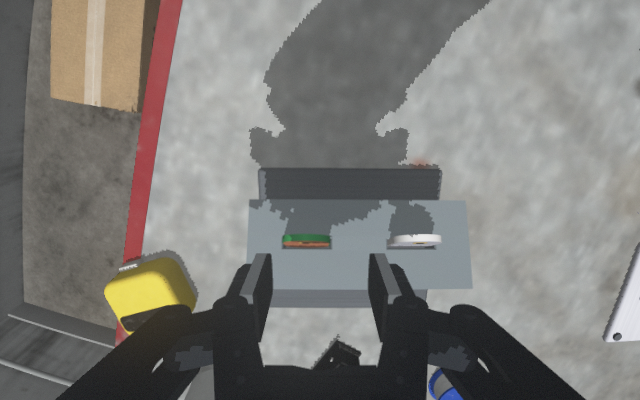

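>>> carry_out(increments=".55 .008 -.014 0 0;.55 .008 -.014 0 0;.55 0 0 -.04 0;.55 0 0 -.04 0;.5 0 0 -.04 0;.5 0 0 -.04 0;.5 0 0 -.03 0;.5 0 0 -.02 0;.5 0 0 0 0;.5 0 0 0 0")

```text
time_s: 3.93
ee_pos: [0.5438, -0.2725, 0.0833]
eef_rot: [-0.149, 0.989, 0.0, -0.0]
wrist_force: [0.3, 0.2, 0.7]
grip_width: 0.501
gripper_force: 0.0
```

Run:
```python
from h import *
o=tool();w=get('wrist')
u=proj(w,[o['ee_pos']])[0].astype(int);print(u)
save(w,'w3.png',(max(u[0]-130,0),u[1]-140,u[0]+130,u[1]+55),3)
s=np.zeros((400,640),bool);t=proj(w,[[.5417,-.274,.105]])[0].astype(int);s[t[1]-30:t[1]+30,t[0]-35:t[0]+35]=1
hsv=cv2.cvtColor(w['pixels'],cv2.COLOR_RGB2HSV)
m=s&(hsv[...,1]>95)&(hsv[...,2]>50);P=pts(w,m);q=(P-np.array(o['ee_pos']))@fr(17)
print(m.sum(),np.round(np.percentile(q,[1,5,50,95,99],axis=0)*1000,1).tolist())
```

```text
t 3.93 p [ 0.5438 -0.2725  0.0833] yang 107.15 z [-0.001  0.    -1.   ] w 0.501 gf 0.0 F [0.3 0.2 0.7] q [-0.46  0.55  0.07  1.09 -0.   -0.76]
[318 268]
568 [[3.9, -12.8, 9.8], [4.3, -11.4, 12.4], [6.1, 0.7, 18.6], [8.0, 12.8, 20.8], [8.1, 14.3, 21.3]]
```

View pics/w3.png

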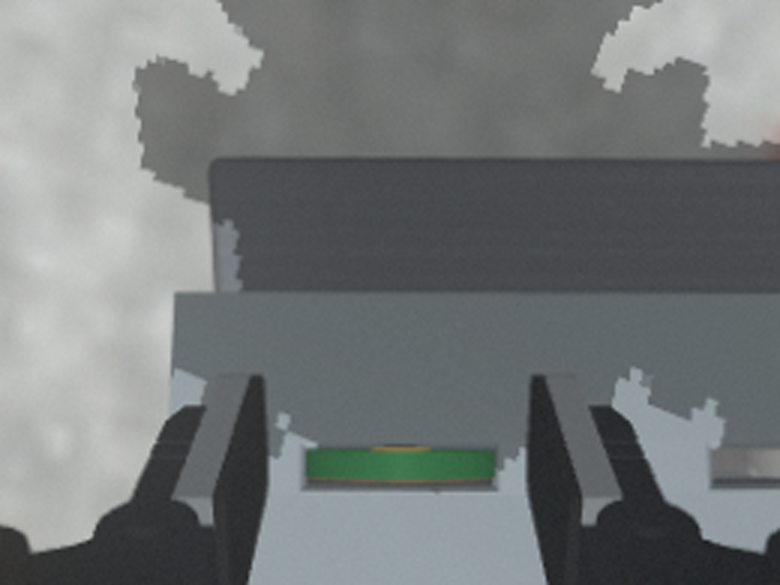

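>>> carry_out(increments=".3 0 0 0 0;.3 0 0 0 0;.3 0 0 0 0;.3 0 0 0 0;.3 0 0 0 0;.3 0 0 0 0;.3 0 0 0 0;.3 0 0 0 0;.3 0 0 0 0;.3 0 0 0 0", force=25)

```text
time_s: 4.82
ee_pos: [0.5446, -0.2729, 0.0845]
eef_rot: [-0.149, 0.989, -0.0, 0.001]
wrist_force: [0.2, -0.1, 5.2]
grip_width: 0.336
gripper_force: 25.0
```

>>> carry_out(increments=".3 -.0043 -.0013 .0078 0;.3 -.0043 -.0013 .0078 0;.3 -.0043 -.0013 .0078 0;.3 -.0043 -.0013 .0078 0;.3 -.0043 -.0013 .0078 0;.3 -.0043 -.0013 .0078 0;.3 -.0043 -.0013 .0078 0;.3 -.0043 -.0013 .0078 0;.3 0 0 0 0;.3 0 0 0 0")

```text
time_s: 5.65
ee_pos: [0.5352, -0.2754, 0.0997]
eef_rot: [-0.149, 0.989, -0.0, -0.0]
wrist_force: [0.7, -0.8, 1.1]
grip_width: 0.341
gripper_force: 24.9
```

```bash
cat >> h.py <<'E'
def tagang(n='scene',pad=28):
    d=get(n);o=d['o'];g=np.array(o['ee_pos']);u=proj(d,[g])[0].astype(int)
    s=np.zeros((400,640),bool);s[u[1]-pad:u[1]+pad,u[0]-pad:u[0]+pad]=1
    hsv=cv2.cvtColor(d['pixels'],cv2.COLOR_RGB2HSV)
    m=s&(hsv[...,1]>95)&(hsv[...,2]>40);P=pts(d,m);P=P[np.linalg.norm(P-g,axis=1)<.05]
    return d,u,m,P,g
E
python3 - <<'E'
from h import *
tool();d,u,m,P,g=tagang();print(u,m.sum(),len(P))
q=(P-g)@fr(17);print(np.round(np.percentile(q,[2,50,98],axis=0)*1000,1).tolist())
c=P.mean(0);print(c,'normal',np.linalg.svd(P-c,full_matrices=False)[2][2])
save(d,'s1.png',(u[0]-50,u[1]-40,u[0]+50,u[1]+40),6)
E
```

```text
t 5.65 p [ 0.5352 -0.2754  0.0997] yang 107.14 z [-0. -0. -1.] w 0.341 gf 24.9 F [ 0.7 -0.8  1.1] q [-0.48  0.52  0.07  1.12 -0.   -0.77]
[405 271] 149 122
[[3.2, -11.0, -25.4], [4.7, 0.8, 2.8], [7.2, 12.9, 19.6]]
[ 0.53852505 -0.27354267  0.10277237] normal [-0.8094924  -0.26969414 -0.52152384]
```

View pics/s1.png

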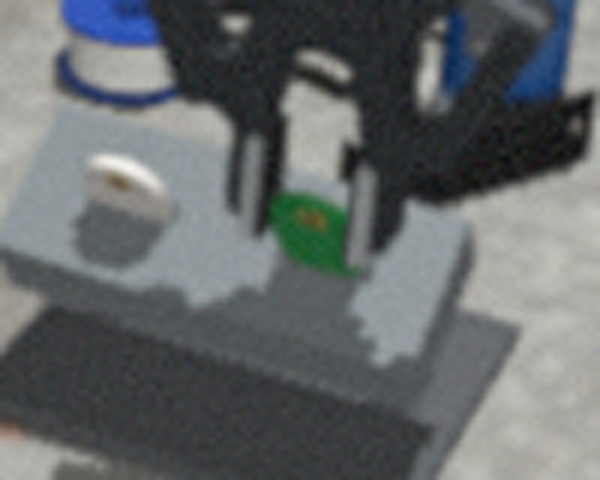

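>>> carry_out(increments=".3 -.003 -.001 .005 0;.3 .0096 .0029 .0052 0;.3 .01 .003 .004 0;.3 .0105 .0032 .0028 0;.3 .0107 .0032 .0018 0;.3 .0108 .0033 .0006 0;.3 .006 .0018 0 0;.3 0 0 0 0;.3 0 0 0 0;.3 0 0 0 0")

```text
time_s: 6.53
ee_pos: [0.549, -0.2711, 0.1041]
eef_rot: [-0.149, 0.989, 0.0, -0.0]
wrist_force: [-3.4, -0.5, 0.0]
grip_width: 0.335
gripper_force: 24.6
```

```bash
cat >> h.py <<'E'
def tilt(n='scene',pad=28):
    d,u,m,P,g=tagang(n,pad)
    c=np.median(P,0)
    for t in(.02,.006,.004):
        Q=P[:];
        nn=np.linalg.svd(P-P.mean(0),full_matrices=False)[2][2];P=P[abs((P-P.mean(0))@nn)<t]
    nn=np.linalg.svd(P-P.mean(0),full_matrices=False)[2][2];nn*=np.sign(nn[0])
    print('n',np.round(nn,3),'az %.1f elev(lean) %.1f'%(np.degrees(np.arctan2(nn[1],nn[0])),np.degrees(np.arcsin(nn[2]))),len(P),'c-g',np.round(P.mean(0)-g,4),'z',np.round(P[:,2].min()-g[2],4),np.round(P[:,2].max()-g[2],4))
    return d,u
E
python3 - <<'E'
from h import *
tool();d,u=tilt();tilt();tilt('wrist',45)
E
```

```text
t 6.53 p [ 0.549  -0.2711  0.1041] yang 107.15 z [-0.  0. -1.] w 0.335 gf 24.6 F [-3.4 -0.5  0. ] q [-0.46  0.54  0.11  1.14  0.   -0.76]
n [0.949 0.29  0.126] az 17.0 elev(lean) 7.2 234 c-g [ 0.002   0.0016 -0.0004] z -0.0252 0.0236
n [0.943 0.307 0.127] az 18.1 elev(lean) 7.3 239 c-g [ 0.002   0.0015 -0.0006] z -0.0242 0.0237
n [0.955 0.284 0.089] az 16.6 elev(lean) 5.1 2286 c-g [0.0002 0.001  0.0037] z -0.0265 0.0228
```

>>> carry_out(increments=".3 .0045 .0013 0 0;.3 .0045 .0013 0 0;.3 .0035 .001 0 0;.3 0 0 0 0;.3 0 0 0 0;.3 0 0 0 0;.3 0 0 0 0;.3 0 0 0 0;.3 0 0 0 0;.3 0 0 0 0")

```text
time_s: 7.52
ee_pos: [0.5523, -0.2702, 0.1043]
eef_rot: [-0.149, 0.989, -0.0, 0.0]
wrist_force: [-3.5, -0.4, 1.6]
grip_width: 0.336
gripper_force: 24.8
```

Run:
```python
from h import *
tool();tilt();tilt();tilt('wrist',45)
```

```text
t 7.52 p [ 0.5523 -0.2702  0.1043] yang 107.15 z [ 0.  0. -1.] w 0.336 gf 24.8 F [-3.5 -0.4  1.6] q [-0.46  0.54  0.12  1.15  0.   -0.75]
n [0.956 0.293 0.027] az 17.1 elev(lean) 1.6 257 c-g [ 0.0012  0.001  -0.0011] z -0.0256 0.0233
n [0.955 0.296 0.024] az 17.2 elev(lean) 1.4 259 c-g [ 0.001   0.001  -0.0011] z -0.0255 0.0231
n [ 0.958  0.286 -0.011] az 16.6 elev(lean) -0.6 2742 c-g [-0.0003  0.0008  0.0027] z -0.0278 0.0228
```

>>> carry_out(increments=".3 0 0 .02 0;.3 0 0 .04 0;.3 0 0 .08 0;.3 0 0 .12 0;.3 0 0 .15 0;.3 0 0 .15 0;.3 0 0 .14 0;.3 0 0 .1 0;.3 0 0 .06 0;.3 0 0 .02 0")

```text
time_s: 8.5
ee_pos: [0.5543, -0.2706, 0.3298]
eef_rot: [-0.149, 0.989, -0.003, 0.005]
wrist_force: [0.1, -0.4, -0.5]
grip_width: 0.336
gripper_force: 25.0
```

>>> carry_out(increments=".3 -.02 .06 0 -.002;.3 -.036 .14 0 -.002;.3 -.036 .15 0 -.002;.3 -.036 .15 0 -.002;.3 -.036 .15 0 -.002;.3 -.036 .15 0 -.002;.3 -.036 .15 0 -.002;.3 -.036 .14 0 -.002;.3 -.036 .1 0 -.002;.3 -.02 .05 0 0")

```text
time_s: 9.33
ee_pos: [0.4693, 0.0431, 0.3243]
eef_rot: [-0.137, 0.991, 0.001, 0.0]
wrist_force: [0.2, 0.2, 0.2]
grip_width: 0.336
gripper_force: 25.0
```

Run:
```python
from h import *
tool();d,u=tilt();tilt();w,_=tilt('wrist',45)
for x in(d,w): print(proj(x,[[.537,.129,.262],[.537,.129,.008]]))
t=get('top')
import pickle;k=['pixels','range_z','K','k1','R','t','o'];pickle.dump([{j:x[j] for j in k} for x in(d,w,t)],open('ch.pkl','wb'))
im=np.hstack([cv2.resize(d['pixels'][130:275,215:360],(400,400)),cv2.resize(w['pixels'][100:400,170:470],(400,400))]);save({'pixels':im},'c1.png')
```

```text
t 9.33 p [0.4693 0.0431 0.3243] yang 105.74 z [ 0.001  0.002 -1.   ] w 0.336 gf 25.0 F [0.2 0.2 0.2] q [ 0.09  0.16  0.15  1.55  0.   -0.18]
n [0.955 0.262 0.14 ] az 15.3 elev(lean) 8.0 171 c-g [ 0.002   0.0011 -0.0029] z -0.0258 0.0219
n [0.948 0.281 0.148] az 16.5 elev(lean) 8.5 187 c-g [ 0.0018  0.0027 -0.0035] z -0.0264 0.0224
n [0.964 0.263 0.039] az 15.3 elev(lean) 2.2 1340 c-g [-0.0008  0.0009  0.0126] z -0.0203 0.0229
[[276.41068766 143.12588873]
 [279.91430393 236.50551044]]
[[403.59360508 328.96493757]
 [362.65030668 215.47155638]]
```

View pics/c1.png

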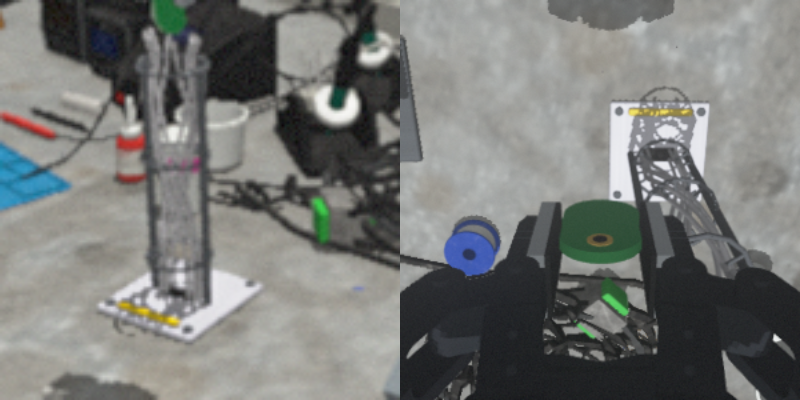

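Run:
```python
from h import *
import pickle
D=dict(zip(('scene','wrist','top'),pickle.load(open('ch.pkl','rb'))))
for n,d in D.items():
    P=pts(d,np.ones((400,640),bool));Q=P[np.hypot(P[:,0]-.537,P[:,1]-.129)<.05]
    T=Q[(Q[:,2]>.245)&(Q[:,2]<.275)]
    if len(T):print(n,'tops',len(T),'zmax',T[:,2].max(),'rect',cv2.minAreaRect(T[:,:2].astype(np.float32)*1000),'mid',(T.min(0)+T.max(0))/2)
    hsv=cv2.cvtColor(d['pixels'],cv2.COLOR_RGB2HSV)
    B=(hsv[...,2]>170)&(hsv[...,1]<40)&(d['range_z']>0)
    r,c=np.nonzero(B);p=plane(d,np.c_[c,r],.006)
    C,v=rays(d,np.c_[c,r]);z=(C+v*d['range_z'][r,c][:,None])
    k=(np.hypot(p[:,0]-.537,p[:,1]-.129)<.1)&(z[:,2]<.02)
    p=p[k]; print(n,'base',len(p),np.median(z[k,2]),cv2.minAreaRect(p[:,:2].astype(np.float32)*1000))
    my=(hsv[...,0]>20)&(hsv[...,0]<32)&(hsv[...,1]>140)&(hsv[...,2]>100);r,c=np.nonzero(my)
    p=plane(d,np.c_[c,r],.012);k=np.hypot(p[:,0]-.489,p[:,1]-.116)<.05;p=p[k]
    if len(p):print('bar',len(p),cv2.minAreaRect(p[:,:2].astype(np.float32)*1000))
```

```text
scene tops 98 zmax 0.2654195079308932 rect ((537.83154296875, 128.46641540527344), (32.043067932128906, 55.10900115966797), 15.485353469848633) mid [0.53779431 0.12853184 0.25547611]
scene base 564 0.007819551670600167 ((546.02685546875, 122.2660140991211), (165.61770629882812, 181.71405029296875), 13.762001991271973)
bar 48 ((489.22930908203125, 115.26153564453125), (9.436775207519531, 64.35629272460938), 16.481035232543945)
wrist tops 28 zmax 0.25652654373122197 rect ((522.9503784179688, 138.0608673095703), (6.350260257720947, 2.44193434715271), 14.968870162963867) mid [0.52299696 0.13775251 0.25083852]
wrist base 2635 0.006978143988133123 ((538.0888671875, 124.94256591796875), (126.3769760131836, 191.16339111328125), 20.332107543945312)
bar 104 ((488.3939514160156, 114.6705551147461), (4.484668731689453, 63.78425216674805), 15.810026168823242)
top base 0 nan ((0.0, 0.0), (0.0, 0.0), 0.0)
  return _methods._mean(a, axis=axis, dtype=dtype,
  ret = ret.dtype.type(ret / rcount)
```

>>> carry_out(increments=".3 .02 .026 0 0;.3 .03 .04 0 0;.3 .036 .047 -.005 0;.3 .042 .055 -.01 0;.3 .042 .055 -.01 0;.3 .036 .047 -.005 0;.3 .03 .04 0 0;.3 .02 .026 0 0;.3 0 0 0 0;.3 0 0 0 0")

```text
time_s: 10.37
ee_pos: [0.5347, 0.1241, 0.3161]
eef_rot: [-0.135, 0.991, -0.0, -0.001]
wrist_force: [1.7, -0.4, -0.6]
grip_width: 0.333
gripper_force: 25.0
```

Run:
```python
from h import *
o=tool();d,u=tilt();tilt();tilt()
d,u,m,P,g=tagang('scene');w,uw,mw,Pw,g=tagang('wrist',60)
A=fr(15.5);y=np.radians(15.5);H=np.c_[[np.cos(y),np.sin(y),0],[-np.sin(y),np.cos(y),0],[0,0,1]]
for q in((P-g)@H,(Pw-g)@H):
    for lo in range(-28,28,7):
        k=(q[:,2]*1000>=lo)&(q[:,2]*1000<lo+7)
        if k.sum()>3:print(lo,k.sum(),'X %.1f  Y %.1f..%.1f'%tuple(1000*np.r_[np.median(q[k,0]),q[k,1].min(),q[k,1].max()]))
S=cv2.resize(d['pixels'][115:175,240:320],(400,300),interpolation=2)
W=cv2.resize(w['pixels'][uw[1]-110:uw[1]+60,uw[0]-113:uw[0]+113],(400,300),interpolation=2)
save({'pixels':np.hstack([S,W])},'c2.png')
Pz=pts(d,np.ones((400,640),bool));T=Pz[(np.hypot(Pz[:,0]-.537,Pz[:,1]-.129)<.05)&(Pz[:,2]>.248)&(Pz[:,2]<.268)]
print(cv2.minAreaRect(T[:,:2].astype(np.float32)*1000))
```

```text
t 10.37 p [0.5347 0.1241 0.3161] yang 105.56 z [-0.001 -0.    -1.   ] w 0.333 gf 25.0 F [ 1.7 -0.4 -0.6] q [ 0.23  0.33  0.34  1.58 -0.   -0.04]
n [0.959 0.252 0.131] az 14.7 elev(lean) 7.5 154 c-g [ 0.0013  0.0023 -0.0037] z -0.0265 0.0208
n [0.958 0.25  0.14 ] az 14.6 elev(lean) 8.0 150 c-g [ 0.0014  0.0019 -0.0034] z -0.025 0.0222
n [0.957 0.258 0.134] az 15.1 elev(lean) 7.7 149 c-g [ 0.0013  0.0023 -0.0035] z -0.0248 0.0218
-28 12 X 6.0  Y -6.3..12.5
-21 27 X 4.5  Y -13.8..12.4
-14 26 X 2.4  Y -14.4..15.3
-7 25 X 2.0  Y -16.2..14.2
0 23 X 1.5  Y -5.9..16.4
7 19 X 0.2  Y -3.0..14.5
14 18 X -0.3  Y -5.1..15.2
-28 68 X 2.6  Y -7.1..10.8
-21 187 X 1.9  Y -12.7..14.8
-14 261 X 1.2  Y -13.4..15.7
-7 306 X 0.5  Y -13.6..15.2
0 349 X -0.3  Y -13.0..14.7
7 343 X -1.0  Y -13.2..14.7
14 619 X -1.2  Y -12.4..13.5
21 133 X -0.1  Y -4.4..5.9
((538.107421875, 127.98179626464844), (33.464012145996094, 55.50133514404297), 20.11835289001465)
```

View pics/c2.png

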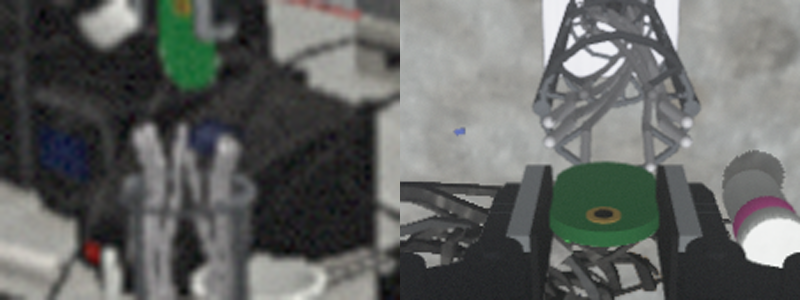

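Run:
```python
from h import *
y=np.radians(15.5);H=np.c_[[np.cos(y),np.sin(y),0],[-np.sin(y),np.cos(y),0],[0,0,1]];O=np.array([.537,.128,0])
for n in('wrist','scene'):
    w=get(n);g=w['o']['ee_pos']
    r=w['range_z'];P=pts(w,np.ones((400,640),bool));rr,cc=np.nonzero(r>0)
    k=(np.hypot(P[:,0]-.537,P[:,1]-.128)<.045)&(P[:,2]>.252)&(P[:,2]<.268)
    m=np.zeros((400,640),np.uint8);m[rr[k],cc[k]]=1
    N,L=cv2.connectedComponents(m,connectivity=8);lab=L[rr,cc]
    for i in range(1,N):
        q=P[lab==i]
        if len(q)>4: q=(q-O)@H;print(n,len(q),np.round(q.mean(0)*1000,1),'X',np.round(q[:,0].min()*1000,1),np.round(q[:,0].max()*1000,1),'Y',np.round(q[:,1].min()*1000,1),np.round(q[:,1].max()*1000,1),'zmax %.1f'%(q[:,2].max()*1000))
    hsv=cv2.cvtColor(w['pixels'],cv2.COLOR_RGB2HSV)
    my=(hsv[...,0]>20)&(hsv[...,0]<32)&(hsv[...,1]>140)&(hsv[...,2]>100);a,b=np.nonzero(my)
    p=(plane(w,np.c_[b,a],.012)-O)@H;p=p[np.hypot(p[:,0]+.05,p[:,1])<.05]*1000
    if len(p):print(n,'bar',len(p),p.min(0),p.max(0))
```

```text
wrist 32 [-15.  -10.5 262.1] X -16.6 -12.6 Y -12.1 -8.8 zmax 263.9
wrist 37 [-14.7  13.9 261.3] X -16.5 -11.0 Y 12.2 15.7 zmax 264.8
wrist 100 [ -5.2 -21.2 259.5] X -7.1 -2.5 Y -25.4 -17.3 zmax 264.3
wrist 106 [ -5.   25.2 259.4] X -7.0 -2.7 Y 20.8 29.6 zmax 264.2
wrist 104 [  2.7 -21.1 259.1] X 1.1 5.3 Y -24.9 -16.8 zmax 264.6
wrist 110 [  3.   25.2 259.4] X 1.1 6.2 Y 21.1 29.6 zmax 264.4
wrist 52 [ 11.4 -10.4 257.2] X 8.9 13.5 Y -12.0 -8.5 zmax 261.8
wrist 85 [ 12.1  14.1 258.4] X 8.6 15.9 Y 12.2 16.1 zmax 263.5
wrist bar 47 [-52.42668349 -31.31435283  12.        ] [-47.07789049  33.35694851  12.        ]
scene 28 [ -3.   20.8 258.9] X -13.9 6.7 Y 12.5 27.5 zmax 264.3
scene 16 [  0.7   0.5 258.1] X -14.2 16.1 Y -14.3 15.2 zmax 263.8
scene 27 [  2.1 -22.  259.2] X -6.7 17.2 Y -27.1 -9.0 zmax 265.6
scene bar 46 [-54.11997687 -31.71570159  12.        ] [-44.32861529  32.65160059  12.        ]
```

>>> carry_out(increments=".3 -.004 .008 0 0;.3 -.004 .008 0 0;.3 0 0 -.015 0;.3 0 0 -.02 0;.3 0 0 -.02 0;.3 0 0 -.02 0;.3 0 0 -.015 0;.3 0 0 -.01 0;.3 0 0 0 0;.3 0 0 0 0")

```text
time_s: 11.55
ee_pos: [0.5322, 0.1277, 0.2916]
eef_rot: [-0.135, 0.991, -0.0, -0.0]
wrist_force: [-0.1, 0.2, -0.3]
grip_width: 0.336
gripper_force: 25.0
```

Run:
```python
from h import *
o=tool();tilt()
```

```text
t 11.55 p [0.5322 0.1277 0.2916] yang 105.53 z [-0. -0. -1.] w 0.336 gf 25.0 F [-0.1  0.2 -0.3] q [ 0.24  0.32  0.27  1.52 -0.   -0.04]
n [0.956 0.259 0.139] az 15.1 elev(lean) 8.0 144 c-g [ 0.0022  0.0023 -0.0037] z -0.0254 0.0211
```

>>> carry_out(increments=".3 0 0 -.024 0;.3 0 0 -.025 0;.3 0 0 -.025 0;.3 0 0 -.02 0;.3 0 0 0 0;.3 .008 .0022 0 0;.3 .008 .0022 0 0;.3 .008 .0022 0 0;.3 0 0 0 0;.3 0 0 0 0")

```text
time_s: 12.43
ee_pos: [0.5385, 0.1294, 0.2685]
eef_rot: [-0.135, 0.991, -0.0, 0.0]
wrist_force: [-0.5, 0.2, 0.4]
grip_width: 0.333
gripper_force: 25.0
```

Run:
```python
from h import *
o=tool();tilt();tilt()
w,uw,mw,P,g=tagang('wrist',60);y=np.radians(15.5);H=np.c_[[np.cos(y),np.sin(y),0],[-np.sin(y),np.cos(y),0],[0,0,1]];q=(P-g)@H*1000
for lo in range(-28,28,7):
    k=(q[:,2]>=lo)&(q[:,2]<lo+7)
    if k.sum()>3:print(lo,k.sum(),np.round(np.median(q[k,0]),1))
```

```text
t 12.43 p [0.5385 0.1294 0.2685] yang 105.53 z [ 0. -0. -1.] w 0.333 gf 25.0 F [-0.5  0.2  0.4] q [ 0.24  0.34  0.23  1.47 -0.   -0.04]
n [0.959 0.265 0.099] az 15.4 elev(lean) 5.7 122 c-g [ 0.0015  0.0031 -0.0002] z -0.0244 0.0242
n [0.97  0.218 0.106] az 12.6 elev(lean) 6.1 123 c-g [ 0.0013  0.0032 -0.0001] z -0.024 0.0236
-28 86 2.4
-21 223 1.7
-14 287 1.0
-7 312 0.4
0 359 -0.3
7 339 -0.9
14 635 -1.0
21 137 -0.1
```

>>> carry_out(increments=".3 .005 .0014 0 0;.3 .005 .0014 0 0;.3 .004 .0011 0 0;.3 0 0 0 0;.3 0 0 0 0;.3 -.008 -.0022 0 0;.3 -.008 -.0022 0 0;.3 -.009 -.0025 0 0;.3 0 0 0 0;.3 0 0 0 0")

```text
time_s: 13.42
ee_pos: [0.5356, 0.1288, 0.2683]
eef_rot: [-0.135, 0.991, 0.0, 0.0]
wrist_force: [-0.2, 1.0, 0.1]
grip_width: 0.333
gripper_force: 25.0
```

Run:
```python
from h import *
o=tool();tilt();tilt()
w,uw,mw,P,g=tagang('wrist',60);y=np.radians(15.5);H=np.c_[[np.cos(y),np.sin(y),0],[-np.sin(y),np.cos(y),0],[0,0,1]];q=(P-[.536,.1297,g[2]])@H*1000
for lo in range(-28,28,7):
    k=(q[:,2]>=lo)&(q[:,2]<lo+7)
    if k.sum()>3:print(lo,k.sum(),np.round(np.median(q[k,0]),1),np.round((q[k,1].min()+q[k,1].max())/2,1))
```

```text
t 13.42 p [0.5356 0.1288 0.2683] yang 105.54 z [ 0.001  0.    -1.   ] w 0.333 gf 25.0 F [-0.2  1.   0.1] q [ 0.24  0.33  0.22  1.46  0.   -0.04]
n [0.964 0.254 0.084] az 14.7 elev(lean) 4.8 123 c-g [ 0.0012  0.0031 -0.0005] z -0.025 0.0243
n [0.961 0.263 0.082] az 15.3 elev(lean) 4.7 126 c-g [ 0.0011  0.003  -0.0005] z -0.0255 0.0235
-28 94 1.1 0.8
-21 228 0.6 0.4
-14 293 0.1 0.3
-7 332 -0.4 -0.0
0 377 -1.0 -0.1
7 379 -1.4 -0.1
14 640 -1.5 -0.9
21 129 -0.6 -0.0
```

>>> carry_out(increments=".3 -.004 -.001 0 0;.3 0 0 0 0;.6 0 0 0 0;.6 0 0 0 0;.6 0 0 0 0;.6 0 0 0 0;.6 0 0 0 0;.6 0 0 0 0;.6 0 0 0 0;.6 0 0 0 0")

```text
time_s: 14.4
ee_pos: [0.5345, 0.1284, 0.2682]
eef_rot: [-0.135, 0.991, -0.0, -0.0]
wrist_force: [0.3, -0.0, 0.1]
grip_width: 0.6
gripper_force: 0.0
```

>>> carry_out(increments=".6 0 0 .06 0;.6 0 0 .1 0;.6 0 0 .1 0;.6 -.1 0 .05 0;.6 -.15 0 0 0;.6 -.15 0 0 0;.6 -.1 -.1 0 0;.6 0 -.15 0 0;.6 0 -.1 0 0;.6 0 0 0 0")

```text
time_s: 15.23
ee_pos: [0.4087, 0.0378, 0.3465]
eef_rot: [-0.133, 0.991, -0.001, 0.001]
wrist_force: [0.4, 0.4, -0.5]
grip_width: 0.601
gripper_force: 0.0
```

Run:
```python
from h import *
tool()
a=get('scene');w=get('wrist');b=get('top')
for n,d in(('scene',a),('wrist',w),('top',b)):
    hsv=cv2.cvtColor(d['pixels'],cv2.COLOR_RGB2HSV);P=pts(d,np.ones((400,640),bool));rr,cc=np.nonzero(d['range_z']>0);h=hsv[rr,cc]
    near=(np.hypot(P[:,0]-.536,P[:,1]-.1297)<.04)
    for nm,k in(('green',(h[:,0]>50)&(h[:,0]<85)&(h[:,1]>95)),('copper',(h[:,0]<16)&(h[:,1]>95))):
        q=P[near&k&(h[:,2]>40)];print(n,nm,len(q),q.mean(0) if len(q) else '',(q[:,2].min(),q[:,2].max()) if len(q) else '')
u=proj(w,[[.536,.1297,.03]])[0].astype(int);print(u)
S=cv2.resize(a['pixels'][165:255,220:340],(400,300),interpolation=2)
x0,y0=np.clip(u-[60,45],0,[519,309]);W=cv2.resize(w['pixels'][y0:y0+90,x0:x0+120],(400,300),interpolation=2)
save({'pixels':np.hstack([S,W])},'f1.png')
```

```text
t 15.23 p [0.4087 0.0378 0.3465] yang 105.30 z [ 0.002 -0.002 -1.   ] w 0.601 gf 0.0 F [ 0.4  0.4 -0.5] q [ 0.09  0.04  0.06  1.59 -0.   -0.17]
scene green 0  
scene copper 74 [0.53456422 0.13163238 0.03603171] (np.float64(0.009754321807626254), np.float64(0.163353200944995))
wrist green 8 [0.53521    0.13588318 0.05618327] (np.float64(0.054150669311582356), np.float64(0.05818881023051703))
wrist copper 13 [0.53359023 0.12917577 0.04404773] (np.float64(0.01691107696809241), np.float64(0.05403808286094691))
top green 0  
top copper 0  
[353 250]
```

View pics/f1.png

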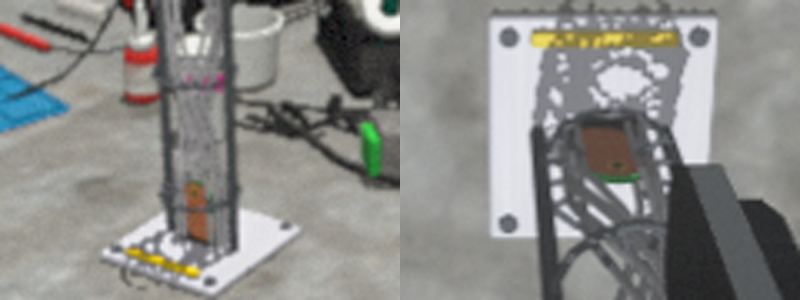

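The final picture shows the copper face in the pocket facing the yellow bar (scene crop about (197,210), wrist crop about (608,150)). The tag's top is at 58 mm, so it is fully seated, and the gripper is clear.

```bash
python3 -c "from cell import job_done; print(job_done())"
```

```text
the job is handed in; nothing more can be done
None
```

The copper tag was dropped through the chute and now stands in the pocket with its copper side towards the yellow bar; it was held about 5° off vertical at release, the plain tag was left in the rack, and the job was handed in at about 15 s.

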